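# Weigh the pail of vegetables on the hand scale

### The job

Weigh the small light-grey pail of vegetables with the spring hand scale: take the scale from its stand, hook it under the pail's wire handle and lift until the pail hangs four or five centimetres above the worktop, clear of everything, and stays still for about two seconds, so that it can be read. Then, still on the scale, set the pail down in the middle of the round chopping board with its vegetables in it, and hang the empty scale back on its stand. Do not touch the pail itself with the gripper or arm, and leave the other things on the worktop where they are.

Things in the scene. Friction and masses are not known exactly. Their poses are not given: they have to be found in the camera images.
- scale: spring hand scale, loose, 0.18 kg: upright flat black housing, 20 mm thick (its x), 34 mm wide (y), from 14 mm above to 70 mm below the origin, with a black crossbar, 16 mm thick, 110 mm long along y, through its top. Origin: crossbar's centre; z up; white scale plate on the -x face. Hold it by the housing's flat x faces at crossbar height. It starts hanging by the crossbar on the stand.
- hook_saddle (a point): inside bottom of the scale's 6 mm wire hook, 118 mm straight below the scale's origin when unloaded. The hook lies in the scale's x-z plane and opens to the scale's +x: its tip stands 18.5 mm to +x, its top 17 mm above this point; the shank crosses over the mouth 36 mm above this point. A wire enters from +x, over the tip and under the shank. The hook ends 6 mm below this point.
- scale_hook (a joint): how far the hook is pulled out of the housing against its spring, m: 0 to 0.036, about 0.001 when empty, 350 N/m, damped; the filled pail pulls it out 17 to 23 mm. The pointer on the white plate moves with it.
- stand: steel stand for the scale, fixed: base plate 150 x 130 x 10 mm, a 14 mm post 92 mm behind the origin (its +x), and at the top two 8 mm thick prongs, 80 mm apart between centres (its y), running forward (-x) from a crosspiece on the post. Each has a notch, open upwards, for one end of the crossbar. Origin: on the worktop, below the middle of the notches.
- stand_seat (a point): where the scale's origin (crossbar's centre) lies when it hangs home in the notches, its axes parallel to the stand's: 170 mm above the worktop. The notch's lips rise 11 mm (rear) and 13 mm (front) above its floor; the prongs end 24 mm in front of this point. The hook hangs between the prongs: lift the scale 20 mm or more, then draw it forward (stand's -x) and out; the same way back.
- pail: light-grey enamelled pail, loose, round, 150 mm across the rim and 72 mm high, open at the top; filled, it weighs 0.57 to 0.79 kg. Its stiff steel wire handle stands up and does not fold: an arch in the pail's y-z plane, over the rim from -y to +y. Origin: centre of the underside.
- bail_top (a point): top middle of the pail's wire handle, on the wire's centreline, 131 mm above the pail's underside; the wire is 7 mm thick and falls 3 mm over the first 22 mm to each side (pail's y).
- board: round wooden chopping board, fixed, 196 mm across, 16 mm thick. Origin: centre of its underside.
- onion_mid (a point): middle of the brown onion, 75 mm, loose in the pail; its top is about 83 mm above the pail's underside.
- tumbler: glass tumbler upside down, 80 mm across, 91 mm high, a bystander (does not move). Origin: centre of its underside.
- mill: wooden pepper mill, 58 mm across, 170 mm high, a bystander. Origin: centre of its underside.
- spice_jar: spice jar with a black cap, 41 mm across, 105 mm high, a bystander. Origin: centre of its underside.
- mug: small striped espresso cup, 60 mm across, 49 mm high, a bystander (does not move). Origin: centre of its underside.
- teaspoon: steel teaspoon, 139 mm x 30 mm, lying on the worktop, a bystander. Origin: under its middle.
- garlic_mid (a point): middle of the garlic bulb, 56 mm, loose in the pail.
Things that resemble listed ones, but are neither listed nor needed, are in the scene too. Leave any green look-alike of the part that bears garlic_mid alone.

How it is judged (in metres and radians):
On the way:
1. the pail hangs still on the scale's hook, its underside more than 30 mm above the worktop, for a second (height (world z) of pail above 0.03 m and value of joint scale_hook above 0.012 m and contact force between pail and scale above 3.5 N and contact force between pail and board below 0.1 N and linear speed of pail below 0.05 m/s and velocity of joint scale_hook between -0.03 and 0.03 m/s), for 1 s.
At the end, for the whole second after the job is handed in: the pail stands upright on the board, its centre within 35 mm of the board's centre, at rest, with the onion and the garlic bulb in it; the scale hangs unloaded and at rest in the notches of its stand, its crossbar's centre within 15 mm of the seat (horizontal distance between pail and board below 0.035 m and z of pail in the frame of board between 0.011 and 0.021 m and angle between pail's own z axis and vertical below 0.08 rad and linear speed of pail below 0.03 m/s and horizontal distance between each of onion_mid, garlic_mid and pail below 0.07 m and distance between scale and stand_seat below 0.015 m and angle between scale's own z axis and vertical below 0.2 rad and linear speed of scale below 0.05 m/s and value of joint scale_hook below 0.005 m); the robot touches nothing.
It fails at once if the gripper or arm touches the pail (contact force between pail and the fingers above 1 N or contact force between pail and the arm above 1 N).
It fails at once if a bystander is moved by more than 30 mm (distance of any of mill, spice_jar, teaspoon from where it was at the start of the episode above 0.03 m).
It also fails if it takes over 58 s, if anything falls off the work surface, if the arm or the gripper's body presses on something with over 40 N, if the wrist force passes 120 N, or if a joint passes its speed limit or range.

### The arm

A 6-joint arm with a two-finger parallel gripper is mounted at the origin on a cart in front of the work surface, level with it; the furniture and walls round the work are solid. World frame = base frame: x ahead of the robot, y to its left, z up, the work surface at z = 0. Lengths are in mm, angles in rad, forces in N, time in s.
With the tool pointing down it reaches from about 275 to 975 mm from the base axis. Payload 8.4 kg.
Tool frame: the origin (TCP) lies between the finger pads; the fingertips stand 22 mm ahead of it and the grasp point (between the pads) lies 3 mm ahead of it; z points along the fingers, y is the line along which they close (so a half turn about z gives the same grasp; the last joint's range is limited). The gripper opens to 92 mm and grips with 3 to 60 N. Pads are 20 mm wide; open, the fingers measure 128 mm over their backs; the gripper's body (75 mm by 189 mm) begins 69 mm behind the grasp point.
Start: joints at [-1.294, 0.353, 1.633, -0, 1.155, -0.002], TCP at [172, -600.869, 236.583] pointing down, gripper open.
Joint ranges: [-2.63, 2.63], [-0.92, 2.1], [0.06, 2.66], [-1.3, 4.44], [0, 2.69], [-3.02, 3.02]. Speed limits (rad/s): [2.22, 2.22, 2.79, 3.14, 3.14, 3.14].

### API

Orientations are given as a unit quaternion [w, x, y, z].
In Python, from cell import ctrl, get_image gives the robot as it stands.
- The arm moves only by the shell command python3 -m creep 'ROWS' [OPENING] [FORCE]. ROWS is a JSON object of lists of equal length, an entry for each row: "slide": the shift along the tool's x, y, z in cm, a list of three; "angular": the turn, a rotation vector about the tool's x, y, z in rad, a list of three. A call has 1 to 10 rows; each row shifts and turns the commanded pose from where the row before left it, along the tool's axes as they then stand; what a row does not reach is not made up. A row lasts 1/12 s, in which the tool goes at most 41.7 mm and 7.16 degrees, less where a joint would pass 70% of its speed; a pose out of reach is approached as far as the arm can. A call is refused whole if a number of a shift passes 4.17 or a number of a turn 0.125, either way. A call with a gripper value outside its range is refused whole. OPENING is the closure, from -1 (fully open) to 1 (shut), set as the call begins (- or left out, the last holds). The fingers move at their own pace and stop on an object; FORCE is the grip in N (left out, the last holds). Time passes only in rows, so rows that do not move let the fingers close. It gives the time, the measured TCP pose, the force, the opening and the grip force at its end, in the units of the state.
- ctrl.get_obs(): the state, without advancing time (a new reading comes with each control period).
- get_image(name): name is "side" or "top" or "wrist"; returns a dict with "image" (384x512x3 uint8, red, green, blue), "z_map" (384x512 float32, mm along the optical axis (not along the pixel's ray), 0 where there is no reading), "camera_matrix" (3x3 intrinsics, pixels), "world_to_cam" (4x4, takes a point from world to camera coordinates). Camera axes: x right, y up, looking along -z (the intrinsics and any distortion apply to the point x, -y, -z); pixel columns grow to the right and rows downward; lengths in mm; the calibration is good to about 2 mm. A picture is of the moment at which its call begins.
- ctrl.job_done(): hands the job in; it is judged then, once.
The state is a dict: "t": time; "qpos": joint angles; "qd": joint speeds; "tau": joint torques, N m; "eef_pos": TCP position; "orientation": TCP orientation; "wrist_force": force on the tool from outside, world axes, zero at the start; "wrist_torque": the same for the moment, N m; "opening": finger opening in mm; "grip_force": force on a finger pad.
Only numpy, scipy, OpenCV 4.12 (cv2) and the standard library are available. Lean on these libraries where they do the work, as an engineer would, in place of code of your own. Each camera call takes 0.05 s, during which the arm holds its last target. There are 200 camera calls.

## Working session

There is one attempt and no reset: what is moved stays moved. The work goes in short steps, Python scripts to look and compute and a shell command to move; the robot and the scene stay as the last step left them, time stands still between calls to the robot, and variables do not carry over. Pictures are saved under pics/ and viewed, at most 10 in all, crops included, and the job is handed in when it is done.

```bash
mkdir -p pics
cat > h.py <<'E'
import numpy as np, cv2, pickle
from cell import ctrl, get_image
def snap(n):
    d=get_image(n); 
    for k in('image','z_map','camera_matrix','world_to_cam'): d[k]=np.asarray(d[k])
    return d
def save(d,f,crop=None,s=1):
    im=d['image'][...,::-1]
    if crop: u0,v0,u1,v1=crop; im=im[v0:v1,u0:u1]
    im=cv2.resize(im,None,fx=s,fy=s,interpolation=cv2.INTER_CUBIC); cv2.imwrite(f,im)
def ray(d,u,v):
    K=d['camera_matrix'];T=np.linalg.inv(d['world_to_cam'])
    r=np.array([(u-K[0,2])/K[0,0],-(v-K[1,2])/K[1,1],-1.]); return T[:3,3],T[:3,:3]@r
def P(d,u,v,z=None):
    o,r=ray(d,u,v)
    if z is not None: return o+r*(z-o[2])/r[2]
    return o+r*float(d['z_map'][int(round(v)),int(round(u))])
def tri(*obs): # (d,u,v)...
    A=np.zeros((3,3));b=np.zeros(3);L=[]
    for d,u,v in obs:
        o,r=ray(d,u,v);r=r/np.linalg.norm(r);M=np.eye(3)-np.outer(r,r);A+=M;b+=M@o;L.append((o,M))
    x=np.linalg.solve(A,b); return x,[np.linalg.norm(M@(x-o)) for o,M in L]
def proj(d,p):
    c=d['world_to_cam']@np.r_[p,1];K=d['camera_matrix']; return K[0,0]*c[0]/-c[2]+K[0,2],K[1,1]*-c[1]/-c[2]+K[1,2]
E
python3 - <<'E'
from h import *
D={}
for n in('top','side'):
    D[n]=snap(n)
pickle.dump(D,open('d0.pkl','wb'))
cv2.imwrite('pics/both_t.png',cv2.resize(D['top']['image'][...,::-1],(800,600),interpolation=cv2.INTER_CUBIC))
cv2.imwrite('pics/both_s.png',cv2.resize(D['side']['image'][...,::-1],(800,600),interpolation=cv2.INTER_CUBIC))
for n in D: print(n,np.linalg.inv(D[n]['world_to_cam']).round(2),D[n]['camera_matrix'])
print(D['top'].keys(),ctrl.get_obs())
E
```

```text
top [[-2.7000e-01  9.2000e-01 -2.8000e-01  1.3720e+02]
 [-9.6000e-01 -2.6000e-01  8.0000e-02  9.4420e+01]
 [ 0.0000e+00  2.9000e-01  9.6000e-01  1.4913e+03]
 [ 0.0000e+00  0.0000e+00  0.0000e+00  1.0000e+00]] [[456.65622427   0.         255.20666583]
 [  0.         456.65622427 196.4927388 ]
 [  0.           0.           1.        ]]
side [[ 9.00000e-01  1.70000e-01 -4.10000e-01 -5.48000e+00]
 [-4.40000e-01  3.40000e-01 -8.30000e-01 -1.17211e+03]
 [ 0.00000e+00  9.20000e-01  3.80000e-01  6.47080e+02]
 [ 0.00000e+00  0.00000e+00  0.00000e+00  1.00000e+00]] [[409.44451145   0.         263.96685215]
 [  0.         409.44451145 192.29990631]
 [  0.           0.           1.        ]]
dict_keys(['image', 'z_map', 'camera_matrix', 'world_to_cam']) {'t': 0.1, 'qpos': array([-1.29440349e+00,  3.53595430e-01,  1.63402767e+00, -1.85894820e-05,
        1.15521796e+00, -2.39314949e-03]), 'qd': array([-0.000449  ,  0.00066554, -0.00183   , -0.00220216,  0.00026864,
       -0.00181978]), 'tau': array([ 8.48064974e-05, -5.94906628e+01, -3.34931731e+01,  6.99494057e-02,
        1.82809221e-02, -1.86960625e-05]), 'eef_pos': array([ 171.87995767, -600.47590445,  235.94215772]), 'orientation': array([-6.17195479e-04,  9.90299802e-01,  1.38945714e-01, -9.36703576e-05]), 'wrist_force': array([ 0.37287661,  0.35035103, -0.50928829]), 'wrist_torque': array([-0.01153887, -0.01104858, -0.02323599]), 'grip_force': 0.0, 'opening': 92.17059513391563}
```

View pics/both_t.png

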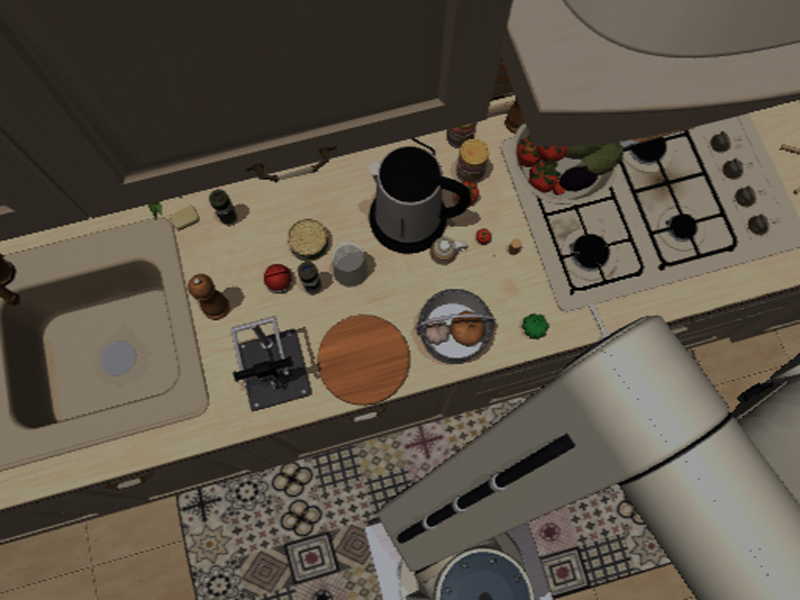

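View pics/both_s.png

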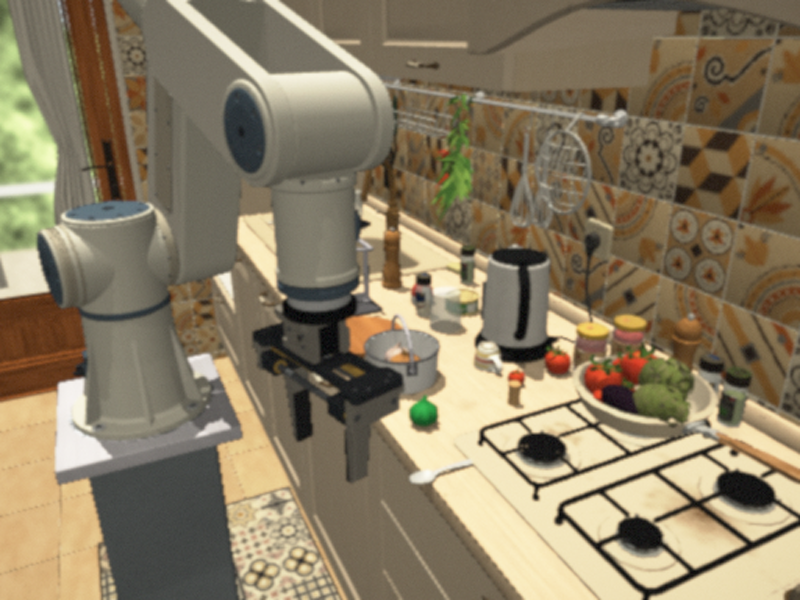

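Top view (800x600 px): the pail with onion and garlic is at (455,325), the board at (364,360), and the stand with scale at (268,365), crossbar running (235,377) to (300,362). The tumbler is at (349,264), jar (309,277), mill (208,297). Look-alikes for the pail are the vegetable bowl (565,165) and the straw-lid jar (308,238); for the garlic, the green bulb (536,326) and the white object (445,248). I choose the pail at (455,325), since it has the wire handle. Next is a close crop.

Run:
```python
from h import *
D=pickle.load(open('d0.pkl','rb'));d=D['top']
save(d,'pics/crop1.png',(135,150,335,270),4)
for n,(u,v) in dict(board=(233,230),onion=(300,210),tumbler=(223,168),jar=(198,171),milltop=(129,180),white=(285,158),green=(343,208),base=(170,255)).items(): print(n,P(d,u,v).round(0))
```

```text
board [476.  67.  15.]
onion [ 468. -157.   70.]
tumbler [667.  46.  92.]
jar [675. 127. 103.]
milltop [684. 338. 155.]
white [ 661. -166.   50.]
green [ 439. -296.   57.]
base [452. 286.  13.]
```

View pics/crop1.png

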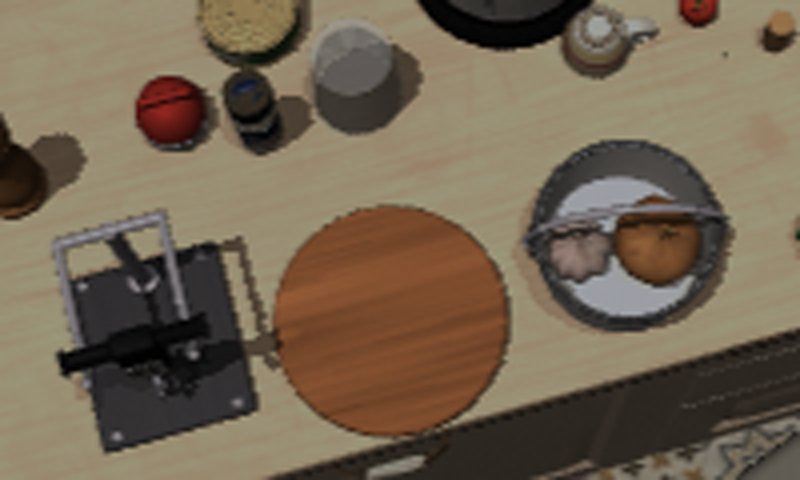

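The crop shows the crossbar ends at crop px (60,362) and (208,325), and the prong crosspiece at (57,243) to (165,213), so the stand opens toward the bottom of the picture. The pail's handle runs (530,235) to (728,215) with its top near (628,210), holding garlic and onion. The board centre is about (392,320).

Run:
```python
from h import *
D=pickle.load(open('d0.pkl','rb'));d=D['top']
c=lambda u,v:(135+u/4,150+v/4)
def pr(n,u,v,z=None): print(n,P(d,*c(u,v),z).round(0))
pr('barL',62,362,170);pr('barR',207,326,170);pr('barmid dep',135,345);pr('barLd',75,359)
pr('cpL',57,243,172);pr('cpR',165,213,172);pr('post',118,240,170)
pr('basefl',106,450,10);pr('basefr',257,410,10);pr('basebr',213,243,10)
for u,v in((392,205),(392,436),(274,320),(510,325)):pr('board',u,v,16)
pr('rimL',524,240,72);pr('rimR',732,235,72);pr('rimB',625,140,72);pr('rimF',630,330,72)
pr('topd',628,209);pr('top131',628,209,131);pr('bailL',530,235,80);pr('bailR',728,215,80)
for n,w in(('h1',(560,223)),('h2',(690,212))):pr(n,*w);pr(n,*w,115)
# counter edge
pr('edge',300,480,0);pr('edge',800,330,0)
s=D['side']
pr=lambda n,u,v:print(n,P(s,u*.64,v*.64).round(0),P(s,u*.64,v*.64,0).round(0))
pr('spoon',425,475);pr('spoon2',470,463)
```

```text
barL [476. 311. 170.]
barR [473. 203. 170.]
barmid dep [470. 255. 186.]
barLd [474. 301. 176.]
cpL [565. 295. 172.]
cpR [566. 213. 172.]
post [555. 251. 170.]
basefl [436. 318.  10.]
basefr [435. 193.  10.]
basebr [582. 194.  10.]
board [571.  41.  16.]
board [383.  92.  16.]
board [502. 161.  16.]
board [445. -25.  16.]
rimL [497. -51.  72.]
rimR [ 456. -214.   72.]
rimB [ 556. -155.   72.]
rimF [ 404. -111.   72.]
topd [ 484. -129.  134.]
top131 [ 484. -130.  131.]
bailL [498. -56.  80.]
bailR [ 471. -214.   80.]
h1 [493. -78. 111.]
h1 [492. -78. 115.]
h2 [ 496. -197.   21.]
h2 [ 473. -178.  115.]
edge [371. 173.   0.]
edge [ 378. -258.    0.]
spoon [ 380. -435.    1.] [ 381. -434.    0.]
spoon2 [ 457. -445.    5.] [ 461. -439.    0.]
```

Estimates from this: seat near (474,257,170), stand axes parallel to the world axes, pail near (480,-132) with yaw about -0.17, board centre near (475,67). I'll raise the arm and turn the tool so its y lies along world x, then look with the wrist camera.

```bash
python3 -m creep '{"slide":[[0,0,-1],[0,0,-1],[0,0,-1],[0,0,-1],[0,0,-1],[0,0,-1],[0,0,-1],[0,0,-1],[0,0,-1],[0,0,-1]],"angular":[[0,0,-0.12],[0,0,-0.12],[0,0,-0.12],[0,0,-0.12],[0,0,-0.12],[0,0,-0.12],[0,0,-0.12],[0,0,-0.12],[0,0,-0.12],[0,0,-0.12]]}' -1
python3 -m creep '{"slide":[[0,0,0],[3,1.5,0],[3.5,2,0],[3.5,2,0],[3.5,2,0],[3.5,2,0],[3.5,2,0],[3.5,2,0],[3.5,2,0],[3.5,2,0]],"angular":[[0,0,-0.092],[0,0,0],[0,0,0],[0,0,0],[0,0,0],[0,0,0],[0,0,0],[0,0,0],[0,0,0],[0,0,0]]}'
python3 - <<'E'
from h import *
o=ctrl.get_obs();print(o)
d=snap('wrist');T=np.linalg.inv(d['world_to_cam']);print(T.round(2))
D=pickle.load(open('d0.pkl','rb'))['top'];c=lambda u,v:(135+u/4,150+v/4)
g=[P(D,u,v) for u in range(230,310,6) for v in range(90,165,6)]
g=[p for p in g if p[2]>30]; g=np.array(g);print('kettle etc',g.min(0).round(),g.max(0).round(), g[g[:,2]>100].min(0).round())
E
```

```text
t: 0.93
eef_pos: [171.9, -600.6, 336.6]
orientation: [-0.0, 0.737, 0.676, 0.0]
wrist_force: [0.6, 0.3, -0.4]
opening: 91.9
grip_force: 0.0
t: 1.77
eef_pos: [347.3, -289.0, 336.5]
orientation: [0.0, 0.707, 0.707, 0.0]
wrist_force: [1.1, 0.4, -1.0]
opening: 91.7
grip_force: 0.0
{'t': 1.7667, 'qpos': array([-6.97348969e-01, -1.58523522e-02,  1.85642505e+00,  4.65613384e-05,
        1.30099647e+00, -6.96940114e-01]), 'qd': array([ 1.03963544, -0.17765171,  0.17382234,  0.00192931, -0.00380562,
        1.03136206]), 'tau': array([ -9.38365906, -35.00341058, -35.37755013,  -0.09946215,
         0.36664199,  -1.7944289 ]), 'eef_pos': array([ 347.32425519, -289.00010313,  336.50772268]), 'orientation': array([9.71944290e-06, 7.07255705e-01, 7.06957826e-01, 2.33862247e-05]), 'wrist_force': array([ 1.1481895 ,  0.3857701 , -0.99807607]), 'wrist_torque': array([-0.034994  , -0.08391031, -0.00643722]), 'grip_force': 0.0, 'opening': 91.65826163086007}
[[ 1.0000e+00  0.0000e+00  0.0000e+00  3.4885e+02]
 [-0.0000e+00  9.6000e-01  2.7000e-01 -2.1220e+02]
 [ 0.0000e+00 -2.7000e-01  9.6000e-01  4.8376e+02]
 [ 0.0000e+00  0.0000e+00  0.0000e+00  1.0000e+00]]
kettle etc [ 137. -306.   30.] [ 937.   94. 1491.] [ 137. -306.  101.]
```

```bash
python3 -m creep '{"slide":[[3,2.5,0],[3,2.5,0],[3,2.5,0],[3,2,0],[2,2,0],[1.5,1,0],[1,0.5,0],[0,0,0],[0,0,0]],"angular":[[0,0,0],[0,0,0],[0,0,0],[0,0,0],[0,0,0],[0,0,0],[0,0,0],[0,0,0],[0,0,0]]}'
python3 - <<'E'
from h import *
d=snap('wrist');pickle.dump(d,open('w1.pkl','wb'))
E
python3 -m creep '{"slide":[[2.5,0,0],[2.5,0,0],[2.5,0,0],[1,0,0],[0,0,0],[0,0,0]],"angular":[[0,0,0],[0,0,0],[0,0,0],[0,0,0],[0,0,0],[0,0,0]]}'
python3 - <<'E'
from h import *
d=snap('wrist');pickle.dump(d,open('w2.pkl','wb'))
E
python3 -m creep '{"slide":[[3,0,0],[4,0,0],[4,0,0],[4,0,0],[4,0,0],[4,0,0],[2,0,0],[0,0,0],[0,0,0],[0,0,0]],"angular":[[0,0,0],[0,0,0],[0,0,0],[0,0,0],[0,0,0],[0,0,0],[0,0,0],[0,0,0],[0,0,0],[0,0,0]]}'
python3 - <<'E'
from h import *
d=snap('wrist');pickle.dump(d,open('w3.pkl','wb'))
E
python3 -m creep '{"slide":[[3,0,0],[2,0,0],[1,0,0],[0,0,0],[0,0,0],[0,0,0]],"angular":[[0,0,0],[0,0,0],[0,0,0],[0,0,0],[0,0,0],[0,0,0]]}'
python3 - <<'E'
from h import *
d=snap('wrist');pickle.dump(d,open('w4.pkl','wb'))
W=[pickle.load(open(f'w{i}.pkl','rb')) for i in(1,2,3,4)]
a=[w['image'][...,::-1] for w in W]
m=np.vstack([np.hstack(a[:2]),np.hstack(a[2:])]);cv2.imwrite('pics/wr.png',cv2.resize(m,(800,600),interpolation=cv2.INTER_AREA))
E
```

```text
t: 2.57
eef_pos: [476.6, -126.0, 336.3]
orientation: [-0.0, 0.707, 0.708, -0.0]
wrist_force: [0.5, 0.2, 0.8]
opening: 91.8
grip_force: 0.0
t: 3.12
eef_pos: [476.8, -41.7, 336.7]
orientation: [0.0, 0.707, 0.707, -0.0]
wrist_force: [-0.6, 0.5, -0.1]
opening: 92.0
grip_force: 0.0
t: 4.0
eef_pos: [477.3, 207.6, 336.4]
orientation: [0.0, 0.707, 0.707, -0.0]
wrist_force: [0.7, 0.0, 0.7]
opening: 92.0
grip_force: 0.0
t: 4.55
eef_pos: [477.1, 267.8, 336.5]
orientation: [0.0, 0.707, 0.707, -0.0]
wrist_force: [0.0, -0.4, -0.5]
opening: 91.8
grip_force: 0.0
```

View pics/wr.png

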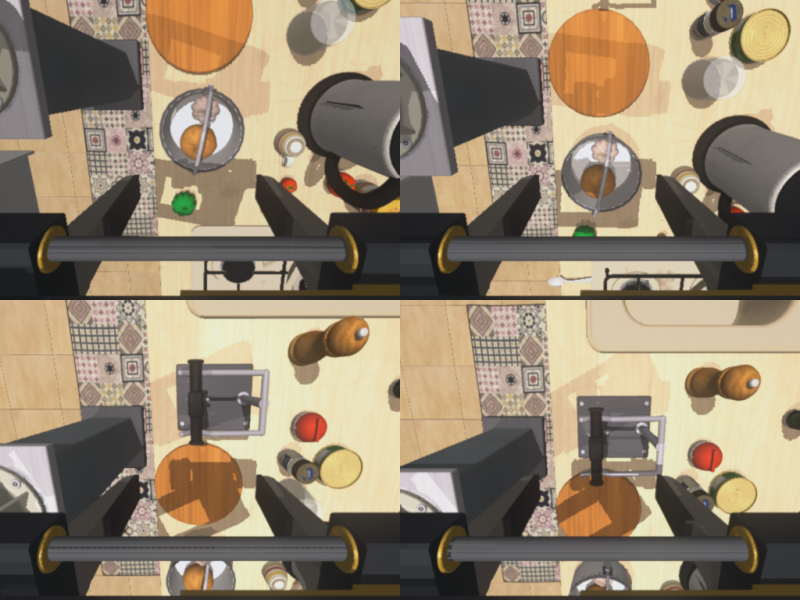

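The 2x2 wrist montage has the pail in w1 and w2 with its handle seen edge-on, and the scale's crossbar in w3 and w4 (tile px x≈197). The kettle stands to the right at +x, well clear. I'll enlarge crops for triangulation.

Run:
```python
from h import *
W=[pickle.load(open(f'w{i}.pkl','rb')) for i in(1,2,3,4)]
C=[(180,105),(180,160),(190,68),(190,128)]
a=[cv2.resize(w['image'][v:v+120,u:u+160,::-1],(400,300),interpolation=cv2.INTER_CUBIC) for w,(u,v) in zip(W,C)]
cv2.imwrite('pics/wr2.png',np.vstack([np.hstack(a[:2]),np.hstack(a[2:])]))
```

```text
(no output)
```

View pics/wr2.png

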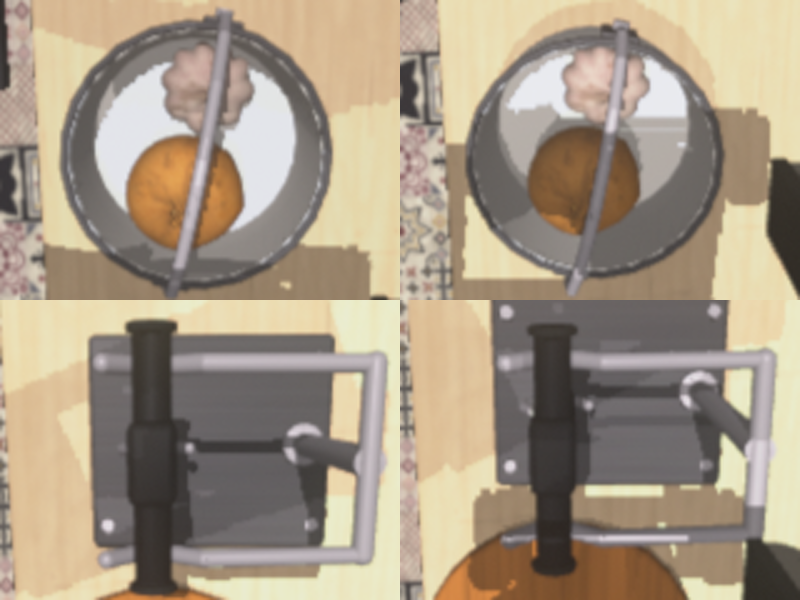

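Readings in montage px: the bar ends are w3 (151,324) and (154,592), w4 (553,327) and (555,571). The handle feet are w1 (223,14) and (173,292), w2 (621,25) and (573,288). The rim spans x 62–331 in w1 and x 468–722 in w2.

Run:
```python
from h import *
W=[pickle.load(open(f'w{i}.pkl','rb')) for i in(1,2,3,4)]
C=[(180,105),(180,160),(190,68),(190,128)]
def px(i,x,y):
    x-=400*(i%2);y-=300*(i//2);return W[i],C[i][0]+x/2.5-.3,C[i][1]+y/2.5-.3
def t(n,i,a,j,b): x,e=tri(px(i,*a),px(j,*b));print(n,x.round(1),np.round(e,1))
t('barFar',2,(151,324),3,(553,327));t('barNear',2,(154,592),3,(555,571))
t('cpFar',2,(378,360),3,(768,355));t('cpNear',2,(364,557),3,(755,536))
t('postbase',2,(303,443),3,(700,390))
t('footFar',0,(223,14),1,(621,25));t('footNear',0,(173,292),1,(573,288))
for i in (0,1):
    L,R,T,B=[(62,331,22,283),(468,722,24,275)][i]
    print('rim c',[P(*px(i,*q),72).round(1) for q in((L,152),(R,152),((L+R)/2,T),((L+R)/2,B))])
for y in range(20,291,30):
    w,u,v=px(0,223-50*(y-14)/278+3*np.sin(np.pi*(y-14)/278)*2.5/2.5,y)
    # thinnest depth among neighbours
    c=[(w['z_map'][int(v),int(u)+k],int(u)+k) for k in(-2,-1,0,1,2) if w['z_map'][int(v),int(u)+k]>0]
    u=min(c)[1];print(P(w,u,int(v)).round(1))
for i,a in((2,(153,465)),(3,(553,460)),(2,(153,390)),(3,(553,390)),(2,(200,362)),(2,(200,557))):
    print('dep',P(*px(i,*a)).round(1))
```

```text
barFar [476.5 315.8 166.9] [0.2 0.2]
barNear [477.3 207.2 172.7] [0. 0.]
cpFar [570.7 302.6 156.8] [0.1 0.1]
cpNear [569.  220.7 164. ] [0.1 0.1]
postbase [568.7 262.2  15. ] [0.5 0.5]
footFar [500.6 -49.5  53.4] [0.3 0.3]
footNear [ 472.6 -198.8   94.6] [0.1 0.1]
rim c [array([ 410.3, -123.9,   72. ]), array([ 560.9, -123.8,   72. ]), array([485.2, -53.6,  72. ]), array([ 486.1, -201.8,   72. ])]
rim c [array([ 410.7, -122. ,   72. ]), array([ 560.7, -122. ,   72. ]), array([485.3, -45.3,  72. ]), array([ 486. , -203.3,   72. ])]
[498.7 -51.6  86.1]
[496.5 -65.6 109.1]
[492.6 -79.1 121. ]
[490.1 -92.9 125.6]
[ 487.7 -106.4  131.7]
[ 484.2 -120.8  132.4]
[ 483.1 -135.8  131.9]
[ 479.4 -151.3  130.6]
[ 477.  -169.2  124. ]
[ 472.9 -191.4  108.2]
dep [477.  261.6 181.5]
dep [476.6 262.2 183.2]
dep [477.  290.4 175.1]
dep [476.6 290.6 175.9]
dep [495.8 301.2 171. ]
dep [496.9 222.1 170.5]
```

```bash
python3 -m creep '{"slide":[[-0.6,0,2],[0,0,3],[0,0,3],[0,0,3],[0,0,2],[0,0,2],[0,0,1],[0,0,0.4],[0,0,0],[0,0,0]],"angular":[[0,0,0],[0,0,0],[0,0,0],[0,0,0],[0,0,0],[0,0,0],[0,0,0],[0,0,0],[0,0,0],[0,0,0]]}'
python3 -m creep '{"slide":[[0,0,0],[0,0,0],[0,0,0],[0,0,0],[0,0,0],[0,0,0],[0,0,0],[0,0,0],[0,0,0],[0,0,0]],"angular":[[0,0,0],[0,0,0],[0,0,0],[0,0,0],[0,0,0],[0,0,0],[0,0,0],[0,0,0],[0,0,0],[0,0,0]]}' 1 50
python3 -c "
from h import *
d=snap('side');pickle.dump(d,open('s1.pkl','wb'));u,v=proj(d,[477,262,120]);print(u,v);u,v=int(u),int(v);save(d,'pics/s1.png',(max(u-80,0),v-70,u+100,v+65),4)"
```

```text
t: 5.43
eef_pos: [477.6, 263.2, 173.5]
orientation: [0.0, 0.707, 0.707, 0.001]
wrist_force: [0.3, 0.0, 0.8]
opening: 91.8
grip_force: 0.0
t: 6.27
eef_pos: [477.0, 263.1, 172.5]
orientation: [-0.0, 0.707, 0.707, -0.0]
wrist_force: [-0.6, 0.5, -0.5]
opening: 27.4
grip_force: 0.0
212.03056251561918 169.25583285328622
```

View pics/s1.png

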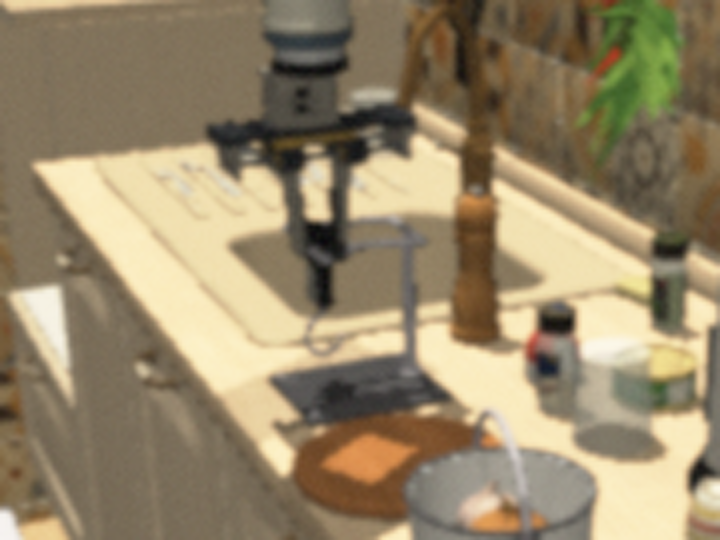

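The side crop shows the fingers around the housing at (320,240), still closing at 27 mm. The hook is at (320,340), opening right toward the post. I'll close fully, then lift.

```bash
python3 -m creep '{"slide":[[0,0,0],[0,0,0],[0,0,0],[0,0,0],[0,0,0],[0,0,0]],"angular":[[0,0,0],[0,0,0],[0,0,0],[0,0,0],[0,0,0],[0,0,0]]}'
python3 -m creep '{"slide":[[0,0,-0.4],[0,0,-0.8],[0,0,-1.2],[0,0,-1.2],[0,0,-1],[0,0,-0.4],[0,0,0],[0,0,0],[0,0,0]],"angular":[[0,0,0],[0,0,0],[0,0,0],[0,0,0],[0,0,0],[0,0,0],[0,0,0],[0,0,0],[0,0,0]]}'
```

```text
t: 6.82
eef_pos: [476.9, 263.1, 172.5]
orientation: [-0.0, 0.707, 0.707, -0.0]
wrist_force: [-0.4, -0.2, 0.4]
opening: 19.9
grip_force: 50.0
t: 7.57
eef_pos: [476.7, 262.9, 222.1]
orientation: [-0.0, 0.707, 0.707, -0.0]
wrist_force: [-1.7, 0.4, -1.7]
opening: 19.6
grip_force: 50.0
```

```bash
python3 -m creep '{"slide":[[0,-1,-0.6],[0,-2,-0.6],[0,-2,-0.6],[0,-1.5,0],[0,-0.7,0],[-0.5,0,0],[-1.5,0,0],[-3,0,0],[-3,0,0],[-3,0,0]],"angular":[[0,0,0],[0,0,0],[0,0,0],[0,0,0],[0,0,0],[0,0,0],[0,0,0],[0,0,0],[0,0,0],[0,0,0]]}'
python3 -m creep '{"slide":[[-3,0,0],[-3.5,0,0],[-3.5,0,0],[-3.5,0,0],[-3.5,0,0],[-3.5,0,0],[-3,0,0],[-2,0,0],[-1,0,0],[-0.5,0,0]],"angular":[[0,0,0],[0,0,0],[0,0,0],[0,0,0],[0,0,0],[0,0,0],[0,0,0],[0,0,0],[0,0,0],[0,0,0]]}'
python3 -m creep '{"slide":[[0,0.7,0],[0,0.8,0],[0,0.8,0],[0,0.7,0],[0,0.3,0],[0,0,0],[0,0,0]],"angular":[[0,0,0.09],[0,0,0.093],[0,0,0],[0,0,0],[0,0,0],[0,0,0],[0,0,0]]}'
python3 -c "
from h import *
d=snap('side');t=snap('top');w=snap('wrist');pickle.dump((d,t,w),open('s2.pkl','wb'));o=ctrl.get_obs()['eef_pos'];print(o)
q=[proj(d,o+[0,0,-2.5-k]) for k in (0,70,100,118)];print(np.round(q,1));print(np.round([proj(t,o+[0,0,-2.5-k]) for k in (0,70,118)],1))
u,v=map(int,q[2]);print(u,v);save(d,'pics/s2.png',(u-70,v-55,u+70,v+50),5)"
```

```text
t: 8.4
eef_pos: [405.3, 151.9, 240.3]
orientation: [0.0, 0.707, 0.708, -0.0]
wrist_force: [0.4, -0.9, -2.0]
opening: 19.6
grip_force: 50.0
t: 9.23
eef_pos: [405.1, -118.5, 240.4]
orientation: [0.0, 0.708, 0.706, -0.0]
wrist_force: [-0.1, -0.4, -0.9]
opening: 19.6
grip_force: 50.0
t: 9.82
eef_pos: [437.6, -120.6, 240.4]
orientation: [-0.0, 0.768, 0.64, -0.0]
wrist_force: [0.5, -0.2, -2.5]
opening: 19.7
grip_force: 50.0
[ 437.3077303  -120.69762233  240.52807857]
[[241.  172.1]
 [241.5 193.9]
 [241.7 203. ]
 [241.8 208.4]]
[[296.9 207.9]
 [294.8 214.1]
 [293.4 218.1]]
241 203
```

View pics/s2.png

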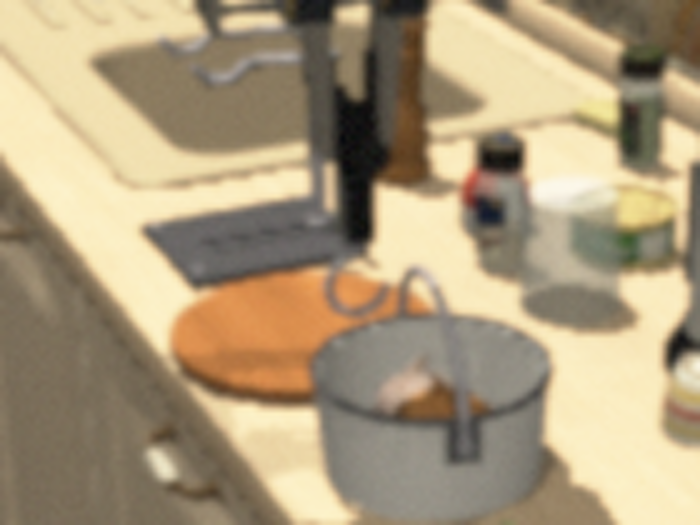

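The hook saddle is seen at full-image px (242,209), where I predicted (241.8,208.4), so the scale hangs upright in the grip. It sits left of the handle, with its tip toward the wire. I'll lower 14 mm, advance part-way and check the height against the wire.

```bash
python3 -m creep '{"slide":[[0.2,0,0.5],[0,0,0.6],[0,0.3,0.3],[0,0.5,0],[0,0.4,0],[0,0,0],[0,0,0],[0,0,0]],"angular":[[0,0,0],[0,0,0],[0,0,0],[0,0,0],[0,0,0],[0,0,0],[0,0,0],[0,0,0]]}'
python3 -c "
from h import *
d=snap('side');o=ctrl.get_obs()['eef_pos'];print(o)
s=o+[0,0,-2.5-119];n=np.array([.983,-.182,0])
f=lambda p:(np.round((np.array(proj(d,p))-[205,165])*10,0))
for k,p in dict(saddle=s,tip=s+18.5*n+[0,0,17],shank=s+[0,0,36],wire=s+35*n+[0,0,25.5],bail=[484.5,-127,131]).items(): print(k,f(p))
save(d,'pics/s3.png',(205,165,285,225),10)"
```

```text
t: 10.63
eef_pos: [449.9, -121.1, 226.6]
orientation: [-0.0, 0.769, 0.64, -0.0]
wrist_force: [-0.4, -0.1, -1.9]
opening: 19.6
grip_force: 50.0
[ 449.78611461 -121.08168001  226.64129043]
saddle [407. 471.]
tip [464. 414.]
shank [405. 364.]
wire [516. 383.]
bail [516. 381.]
```

View pics/s3.png

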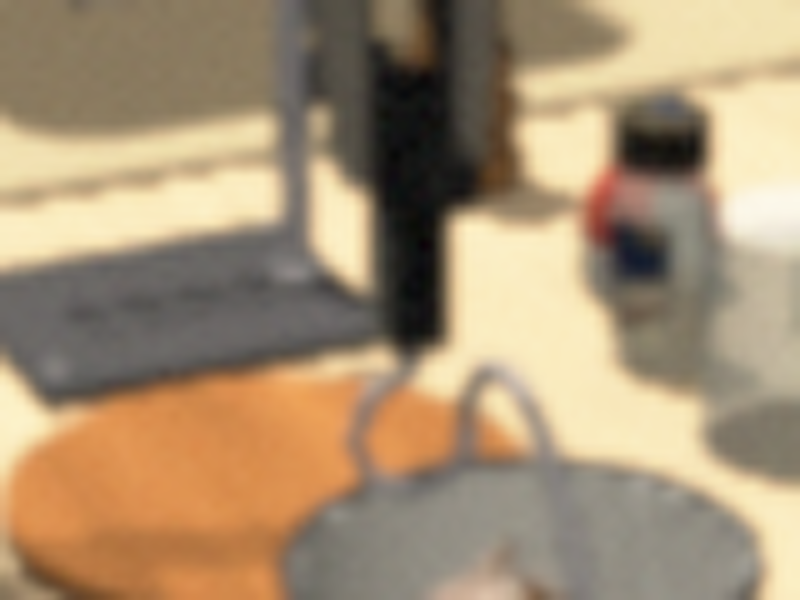

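The wire's arch passes px (516,385) in the hook plane, as predicted, with the tip at about (464,414) and the shank at (405,364). So the tip passes under the wire and the shank over it. Advancing slowly.

```bash
python3 -m creep '{"slide":[[0,0.3,0],[0,0.4,0],[0,0.5,0],[0,0.5,0],[0,0.5,0],[0,0.5,0],[0,0.4,0],[0,0.4,0],[0,0,0],[0,0,0]],"angular":[[0,0,0],[0,0,0],[0,0,0],[0,0,0],[0,0,0],[0,0,0],[0,0,0],[0,0,0],[0,0,0],[0,0,0]]}'
python3 -m creep '{"slide":[[0,0,-0.4],[0,0,-0.4],[0,0,-0.4],[0,0,-0.4],[0,0,-0.4],[0,0,-0.3],[0,0,-0.2],[0,0,0],[0,0,0]],"angular":[[0,0,0],[0,0,0],[0,0,0],[0,0,0],[0,0,0],[0,0,0],[0,0,0],[0,0,0],[0,0,0]]}'
```

```text
t: 11.52
eef_pos: [484.3, -127.5, 226.5]
orientation: [-0.0, 0.769, 0.64, -0.0]
wrist_force: [0.1, 0.4, -2.1]
opening: 19.1
grip_force: 50.0
t: 12.27
eef_pos: [484.2, -127.4, 251.6]
orientation: [-0.0, 0.769, 0.64, 0.0]
wrist_force: [0.3, -0.3, -2.2]
opening: 19.7
grip_force: 50.0
```

```bash
python3 -m creep '{"slide":[[0,0,-0.3],[0,0,-0.3],[0,0,-0.3],[0,0,-0.3],[0,0,-0.3],[0,0,0],[0,0,0],[0,0,0]],"angular":[[0,0,0],[0,0,0],[0,0,0],[0,0,0],[0,0,0],[0,0,0],[0,0,0],[0,0,0]]}'
```

```text
t: 12.93
eef_pos: [484.0, -127.3, 266.3]
orientation: [-0.0, 0.769, 0.64, -0.0]
wrist_force: [-0.5, -0.1, -7.6]
opening: 19.4
grip_force: 50.0
```

Hooked: the load is building. I'll lift about 50 mm more, gently, and hold.

```bash
python3 -m creep '{"slide":[[0,0,-0.3],[0,0,-0.5],[0,0,-0.7],[0,0,-0.7],[0,0,-0.7],[0,0,-0.7],[0,0,-0.6],[0,0,-0.4],[0,0,-0.2],[0,0,0]],"angular":[[0,0,0],[0,0,0],[0,0,0],[0,0,0],[0,0,0],[0,0,0],[0,0,0],[0,0,0],[0,0,0],[0,0,0]]}'
python3 -m creep '{"slide":[[0,0,0],[0,0,0],[0,0,0],[0,0,0],[0,0,0],[0,0,0],[0,0,0],[0,0,0],[0,0,0],[0,0,0]],"angular":[[0,0,0],[0,0,0],[0,0,0],[0,0,0],[0,0,0],[0,0,0],[0,0,0],[0,0,0],[0,0,0],[0,0,0]]}'
python3 - <<'E'
from h import *
d=snap('side');pickle.dump(d,open('s4.pkl','wb'));o=ctrl.get_obs()['eef_pos'];u,v=map(int,proj(d,o+[0,0,-140]));print(u,v)
save(d,'pics/s4.png',(u-60,v-60,u+80,v+60),5)
E
```

```text
t: 13.77
eef_pos: [484.4, -127.5, 315.1]
orientation: [0.0, 0.769, 0.64, 0.0]
wrist_force: [-0.7, -0.8, -8.9]
opening: 19.6
grip_force: 50.0
t: 14.6
eef_pos: [484.2, -127.4, 314.6]
orientation: [-0.0, 0.769, 0.64, 0.0]
wrist_force: [-0.4, 0.6, -8.5]
opening: 19.5
grip_force: 50.0
256 190
```

View pics/s4.png

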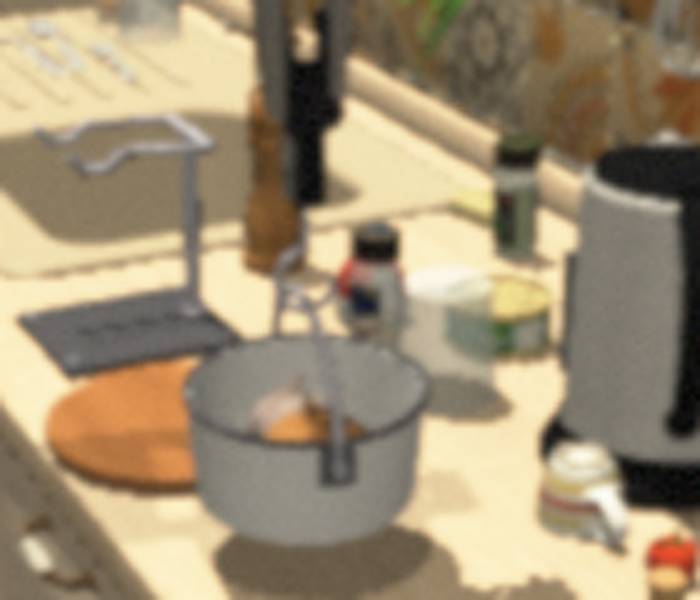

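The pail hangs level on the hook, wire at crop px (305,295), with its shadow showing clear space beneath at (310,550). The underside works out about 47 mm up. Holding still to be read.

```bash
Z='' ; python3 -m creep '{"slide":[[0,0,0],[0,0,0],[0,0,0],[0,0,0],[0,0,0],[0,0,0],[0,0,0],[0,0,0],[0,0,0],[0,0,0]],"angular":[[0,0,0],[0,0,0],[0,0,0],[0,0,0],[0,0,0],[0,0,0],[0,0,0],[0,0,0],[0,0,0],[0,0,0]]}'
python3 -m creep '{"slide":[[0,0,0],[0,0,0],[0,0,0],[0,0,0],[0,0,0],[0,0,0],[0,0,0],[0,0,0],[0,0,0],[0,0,0]],"angular":[[0,0,0],[0,0,0],[0,0,0],[0,0,0],[0,0,0],[0,0,0],[0,0,0],[0,0,0],[0,0,0],[0,0,0]]}'
python3 -m creep '{"slide":[[0,0,0],[0,0,0],[0,0,0],[0,0,0],[0,0,0],[0,0,0],[0,0,0],[0,0,0],[0,0,0],[0,0,0]],"angular":[[0,0,0],[0,0,0],[0,0,0],[0,0,0],[0,0,0],[0,0,0],[0,0,0],[0,0,0],[0,0,0],[0,0,0]]}'
python3 - <<'E'
from h import *
a=pickle.load(open('s4.pkl','rb'));b=snap('side');w=snap('wrist');pickle.dump(w,open('w5.pkl','wb'))
print(np.abs(a['image'].astype(int)-b['image'])[150:260,230:330].mean(), ctrl.get_obs()['t'])
# board centre from wrist pics w1,w2: rim circle of board-coloured mask at z=16
for i in (1,2):
    d=pickle.load(open(f'w{i}.pkl','rb'));h=cv2.cvtColor(d['image'],cv2.COLOR_RGB2HSV)
    m=cv2.inRange(h,(5,110,60),(20,255,255));n,l,s,c=cv2.connectedComponentsWithStats(m)
    k=1+np.argmax(s[1:,4]);cn=max(cv2.findContours((l==k).astype('uint8'),0,2)[0],key=len)[:,0]
    q=np.array([P(d,u,v,16)[:2] for u,v in cn if v>2]);print(cv2.minEnclosingCircle(q.astype('float32')),s[k])
    A=np.c_[2*q,np.ones(len(q))];x=np.linalg.lstsq(A,(q**2).sum(1),rcond=None)[0];print(x[:2],np.sqrt(x[2]+x[0]**2+x[1]**2))
E
```

```text
t: 15.48
eef_pos: [484.2, -127.4, 314.6]
orientation: [-0.0, 0.769, 0.64, -0.0]
wrist_force: [0.3, -0.3, -8.5]
opening: 19.7
grip_force: 50.0
t: 16.32
eef_pos: [484.2, -127.4, 314.6]
orientation: [0.0, 0.769, 0.64, -0.0]
wrist_force: [0.1, 0.8, -8.1]
opening: 19.9
grip_force: 50.0
t: 17.15
eef_pos: [484.2, -127.5, 314.6]
orientation: [0.0, 0.769, 0.64, -0.0]
wrist_force: [0.2, -0.8, -9.1]
opening: 19.7
grip_force: 50.0
1.4670303030303031 17.25
((480.0265197753906, 68.66979217529297), 96.27552795410156) [  186     0   138    94 10623]
[480.07178414  70.25331309] 95.25287436721594
((480.1165771484375, 71.94514465332031), 96.48197174072266) [  189    11   131   139 14177]
[480.05783434  71.99806494] 95.55570664784126
```

The pail is still. Board centre is (480,71). Carrying the pail there with smooth ramps.

```bash
python3 -m creep '{"slide":[[0.12,-0.025,0],[0.24,-0.05,0],[0.36,-0.075,0],[0.48,-0.1,0],[0.6,-0.125,0],[0.72,-0.15,0],[0.84,-0.175,0],[0.96,-0.2,0],[0.98,-0.2,0],[0.98,-0.2,0]],"angular":[[0,0,0],[0,0,0],[0,0,0],[0,0,0],[0,0,0],[0,0,0],[0,0,0],[0,0,0],[0,0,0],[0,0,0]]}'
python3 -m creep '{"slide":[[0.98,-0.2,0],[0.98,-0.2,0],[0.98,-0.2,0],[0.98,-0.2,0],[0.98,-0.2,0],[0.98,-0.2,0],[0.98,-0.2,0],[0.98,-0.2,0],[0.98,-0.2,0],[0.98,-0.2,0]],"angular":[[0,0,0],[0,0,0],[0,0,0],[0,0,0],[0,0,0],[0,0,0],[0,0,0],[0,0,0],[0,0,0],[0,0,0]]}'
python3 -m creep '{"slide":[[0.84,-0.175,0],[0.72,-0.15,0],[0.6,-0.125,0],[0.48,-0.1,0],[0.36,-0.075,0],[0.24,-0.05,0],[0.12,-0.025,0],[0,0,0],[0,0,0],[0,0,0]],"angular":[[0,0,0],[0,0,0],[0,0,0],[0,0,0],[0,0,0],[0,0,0],[0,0,0],[0,0,0],[0,0,0],[0,0,0]]}'
python3 -m creep '{"slide":[[0,0,0.2],[0,0,0.3],[0,0,0.4],[0,0,0.4],[0,0,0.4],[0,0,0.3],[0,0,0.2],[0,0,0.1],[0,0,0],[0,0,0]],"angular":[[0,0,0],[0,0,0],[0,0,0],[0,0,0],[0,0,0],[0,0,0],[0,0,0],[0,0,0],[0,0,0],[0,0,0]]}'
```

```text
t: 18.08
eef_pos: [482.8, -62.1, 314.6]
orientation: [-0.0, 0.769, 0.64, 0.0]
wrist_force: [-0.3, 0.7, -8.7]
opening: 19.7
grip_force: 50.0
t: 18.92
eef_pos: [481.0, 37.7, 314.6]
orientation: [-0.0, 0.769, 0.64, 0.0]
wrist_force: [0.5, -0.6, -8.6]
opening: 19.8
grip_force: 50.0
t: 19.75
eef_pos: [480.3, 70.7, 314.6]
orientation: [0.0, 0.769, 0.639, -0.0]
wrist_force: [0.2, -0.2, -9.2]
opening: 19.8
grip_force: 50.0
t: 20.58
eef_pos: [480.4, 71.0, 291.6]
orientation: [0.0, 0.769, 0.64, 0.0]
wrist_force: [0.3, 0.4, -8.2]
opening: 19.8
grip_force: 50.0
```

```bash
python3 -m creep '{"slide":[[0,0,0.2],[0,0,0.3],[0,0,0.3],[0,0,0.3],[0,0,0.3],[0,0,0.3],[0,0,0.3],[0,0,0.3],[0,0,0.3],[0,0,0.3]],"angular":[[0,0,0],[0,0,0],[0,0,0],[0,0,0],[0,0,0],[0,0,0],[0,0,0],[0,0,0],[0,0,0],[0,0,0]]}'
python3 -m creep '{"slide":[[0,0,0.3],[0,0,0.3],[0,0,0.3],[0,0,0.3],[0,0,0.3],[0,0,0.3],[0,0,0.2],[0,0,0],[0,0,0],[0,0,0]],"angular":[[0,0,0],[0,0,0],[0,0,0],[0,0,0],[0,0,0],[0,0,0],[0,0,0],[0,0,0],[0,0,0],[0,0,0]]}'
python3 - <<'E'
from h import *
d=snap('side');t=snap('top');w=snap('wrist');pickle.dump((d,t,w),open('s5.pkl','wb'));o=ctrl.get_obs()['eef_pos']
u,v=map(int,proj(d,o+[0,0,-2.5-119+25]));print(u,v,o)
n=np.array([.983,-.182,0]);s=o+[0,0,-121.5]
for k,p in dict(saddle=s,tip=s+18.5*n+[0,0,17],shank=s+[0,0,36],wire=s+[0,0,25]).items(): print(k,((np.array(proj(d,p))-[u-40,v-25])*9).round())
save(d,'pics/s5.png',(u-40,v-25,u+45,v+40),9)
E
```

```text
t: 21.42
eef_pos: [480.4, 70.8, 262.5]
orientation: [0.0, 0.769, 0.64, -0.0]
wrist_force: [-0.2, 1.0, -2.3]
opening: 19.8
grip_force: 50.0
t: 22.25
eef_pos: [480.4, 71.0, 242.7]
orientation: [0.0, 0.769, 0.64, 0.0]
wrist_force: [-0.4, -0.3, -1.4]
opening: 19.7
grip_force: 50.0
231 178 [480.38776537  70.9990489  242.72868463]
saddle [363. 289.]
tip [409. 243.]
shank [360. 202.]
wire [361. 228.]
```

View pics/s5.png

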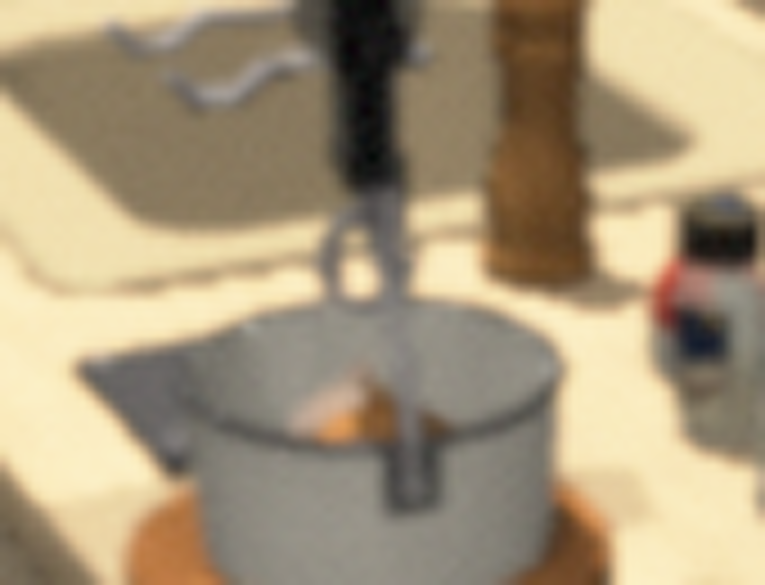

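The pail stands on the board at crop px (370,450). The wire crosses the hook region at about (380,225), with the hook loop at (350,250) below it. The scale is unloaded, so I'll back the hook out along -x.

```bash
python3 -m creep '{"slide":[[0,-0.3,0],[0,-0.4,0],[0,-0.5,0],[0,-0.5,0],[0,-0.5,0],[0,-0.5,0],[0,-0.6,0],[0,-0.7,0],[0,-0.7,0],[0,-0.5,0]],"angular":[[0,0,0],[0,0,0],[0,0,0],[0,0,0],[0,0,0],[0,0,0],[0,0,0],[0,0,0],[0,0,0],[0,0,0]]}'
python3 - <<'E'
from h import *
d=snap('side');t=snap('top');w=snap('wrist');pickle.dump((d,t,w),open('s6.pkl','wb'));o=ctrl.get_obs()['eef_pos']
q=proj(d,o+[0,0,-100]);u,v=map(int,q);print(u,v,o)
save(d,'pics/s6.png',(u-45,v-35,u+65,v+50),7)
# pail centre: rim points from wrist depth at height ~88
im=w['z_map'];vv,uu=np.nonzero(im);K=w['camera_matrix'];z=im[vv,uu]
T=np.linalg.inv(w['world_to_cam']);p=(T[:3,:3]@np.array([(uu-K[0,2])/K[0,0]*z,-(vv-K[1,2])/K[1,1]*z,-z]))+T[:3,3:]
m=(abs(p[2]-88)<4)&(np.hypot(p[0]-480,p[1]-71)<95)&(np.hypot(p[0]-480,p[1]-71)>55);q=p[:2,m].T
A=np.c_[2*q,np.ones(len(q))];x=np.linalg.lstsq(A,(q**2).sum(1),rcond=None)[0];print('pail',len(q),x[:2],np.sqrt(x[2]+x[0]**2+x[1]**2))
E
```

```text
t: 23.23
eef_pos: [428.1, 80.6, 242.5]
orientation: [-0.0, 0.769, 0.64, -0.0]
wrist_force: [-0.2, 0.9, -1.3]
opening: 20.0
grip_force: 50.0
216 180 [428.88765107  80.55338825 242.71487676]
pail 2133 [483.45865403  76.11565334] 73.16508575878291
```

View pics/s6.png

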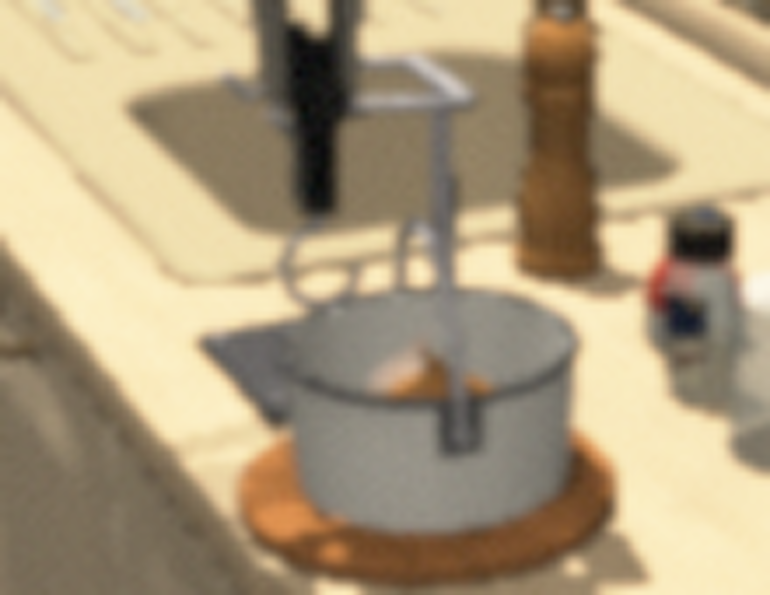

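The hook is clear of the wire: hook at crop px (320,265), wire at (410,240). The pail is centred at about (483,75) on the board, with both vegetables in it. I've now viewed one picture more than the limit of 10, so I'll finish on numbers alone. Returning the scale.

```bash
python3 -m creep '{"slide":[[0,0,0],[0,0,0],[0,-0.7,0],[0.5,-1,0],[1,-0.6,0],[2,0,0],[2.5,0,0],[2.5,0,0],[2.5,0,0],[2.5,0,0]],"angular":[[0,0,-0.09],[0,0,-0.093],[0,0,0],[0,0,0],[0,0,0],[0,0,0],[0,0,0],[0,0,0],[0,0,0],[0,0,0]]}'
python3 -m creep '{"slide":[[2,0,0],[1.5,0,0],[0.8,0,0],[0.4,0,0],[0,0,0],[0,0,0]],"angular":[[0,0,0],[0,0,0],[0,0,0],[0,0,0],[0,0,0],[0,0,0]]}'
python3 -c "
from cell import ctrl
o=ctrl.get_obs();print(o['eef_pos'],o['orientation'])"
```

```text
t: 24.22
eef_pos: [405.1, 216.7, 242.7]
orientation: [-0.0, 0.708, 0.706, -0.0]
wrist_force: [-0.1, -0.3, -1.0]
opening: 20.0
grip_force: 50.0
t: 24.72
eef_pos: [405.8, 261.9, 242.5]
orientation: [0.0, 0.707, 0.707, -0.0]
wrist_force: [0.3, 0.1, -2.0]
opening: 19.5
grip_force: 50.0
[405.82043596 261.86086866 242.50637236] [ 6.66583401e-05  7.07370304e-01  7.06843098e-01 -2.86642477e-04]
```

```bash
python3 -m creep '{"slide":[[0.1,0.5,0],[0,1,0],[0,1.3,0],[0,1.5,0],[0,1.3,0],[0,1,0],[0,0.5,0],[0,0,0.8],[0,0,1.2],[0,0,1.2]],"angular":[[0,0,0],[0,0,0],[0,0,0],[0,0,0],[0,0,0],[0,0,0],[0,0,0],[0,0,0],[0,0,0],[0,0,0]]}'
python3 -m creep '{"slide":[[0,0,1],[0,0,0.7],[0,0,0.5],[0,0,0.3],[0,0,0.2],[0,0,0],[0,0,0],[0,0,0]],"angular":[[0,0,0],[0,0,0],[0,0,0],[0,0,0],[0,0,0],[0,0,0],[0,0,0],[0,0,0]]}'
```

```text
t: 25.55
eef_pos: [476.8, 263.3, 209.7]
orientation: [-0.0, 0.707, 0.707, -0.0]
wrist_force: [0.5, 0.2, -2.0]
opening: 19.5
grip_force: 50.0
t: 26.22
eef_pos: [477.4, 263.6, 184.0]
orientation: [0.0, 0.707, 0.707, 0.0]
wrist_force: [0.0, -0.8, -1.7]
opening: 19.5
grip_force: 50.0
```

```bash
python3 -m creep '{"slide":[[0,0,0.2],[0,0,0.2],[0,0,0.2],[0,0,0.2],[0,0,0.2],[0,0,0.1],[0,0,0],[0,0,0]],"angular":[[0,0,0],[0,0,0],[0,0,0],[0,0,0],[0,0,0],[0,0,0],[0,0,0],[0,0,0]]}'
```

```text
t: 26.88
eef_pos: [477.1, 263.4, 172.6]
orientation: [-0.0, 0.707, 0.707, -0.0]
wrist_force: [-0.3, -0.1, -1.2]
opening: 19.6
grip_force: 50.0
```

```bash
python3 -m creep '{"slide":[[0,0,0],[0,0,0],[0,0,0],[0,0,0],[0,0,0],[0,0,0],[0,0,0],[0,0,0],[0,0,0],[0,0,0]],"angular":[[0,0,0],[0,0,0],[0,0,0],[0,0,0],[0,0,0],[0,0,0],[0,0,0],[0,0,0],[0,0,0],[0,0,0]]}' -0.5
python3 -m creep '{"slide":[[0,0,0],[0,0,-0.5],[0,0,-1],[0,0,-2],[0,0,-3],[0,0,-3],[0,0,-3],[0,0,-2.5],[-0.6,0,-1],[0,0,0]],"angular":[[0,0,0],[0,0,0],[0,0,0],[0,0,0],[0,0,0],[0,0,0],[0,0,0],[0,0,0],[0,0,0],[0,0,0]]}'
```

```text
t: 27.72
eef_pos: [477.2, 263.5, 172.6]
orientation: [-0.0, 0.707, 0.707, 0.0]
wrist_force: [-0.7, -0.7, 0.1]
opening: 68.9
grip_force: 0.0
t: 28.55
eef_pos: [478.2, 257.2, 335.7]
orientation: [0.001, 0.707, 0.707, 0.002]
wrist_force: [0.4, 0.2, 0.2]
opening: 69.2
grip_force: 0.0
```

```bash
python3 -m creep '{"slide":[[-2,0,0],[-3,0,0],[-3,0,0],[-3,0,0],[-2,0,0],[-1,0,0],[0,0,0],[0,0,0],[0,0,0]],"angular":[[0,0,0],[0,0,0],[0,0,0],[0,0,0],[0,0,0],[0,0,0],[0,0,0],[0,0,0],[0,0,0]]}'
python3 - <<'E'
from h import *
a=pickle.load(open('d0.pkl','rb'))
for n in('top','side','wrist'):
    d=snap(n);z=d['z_map'];vv,uu=np.nonzero(z>0);K=d['camera_matrix'];q=z[vv,uu]
    T=np.linalg.inv(d['world_to_cam']);p=(T[:3,:3]@np.array([(uu-K[0,2])/K[0,0]*q,-(vv-K[1,2])/K[1,1]*q,-q])+T[:3,3:]).T
    dark=d['image'][vv,uu].max(1)<75
    m=dark&(abs(p[:,0]-477)<30)&(abs(p[:,1]-262)<65)&(p[:,2]>160)&(p[:,2]<200)
    if m.sum()>5: b=p[m];print(n,'bar',m.sum(),b.min(0).round(1),b.max(0).round(1),b.mean(0).round(1))
    m=(abs(p[:,2]-88)<4)&(np.hypot(p[:,0]-483,p[:,1]-75)<90)&(np.hypot(p[:,0]-483,p[:,1]-75)>58)
    if m.sum()>30:
        q=p[m][:,:2];A=np.c_[2*q,np.ones(len(q))];x=np.linalg.lstsq(A,(q**2).sum(1),rcond=None)[0];print(n,'pail',len(q),x[:2],np.sqrt(x[2]+x[0]**2+x[1]**2))
    m=dark&(abs(p[:,0]-477)<15)&(abs(p[:,1]-262)<25)&(p[:,2]>60)&(p[:,2]<200)
    if n=='side' and m.any(): print('housing',p[m].min(0),p[m].max(0))
print(ctrl.get_obs()['eef_pos'])
E
```

```text
t: 29.3
eef_pos: [477.1, 118.3, 332.1]
orientation: [-0.0, 0.707, 0.707, -0.0]
wrist_force: [-0.6, 0.6, -0.3]
opening: 68.8
grip_force: 0.0
top bar 267 [453.6 203.  160.1] [505.5 312.9 187.7] [476.4 256.  175.9]
top pail 42 [509.2669511   61.59678272] 47.10976823426068
side bar 65 [456.1 200.4 161.3] [484.5 311.3 182.8] [471.2 236.8 172.1]
side pail 155 [479.5344997   72.79010534] 73.74965291793768
housing [464.04607929 238.32383589 101.71019208] [485.15217396 277.24460054 182.79554327]
wrist bar 1430 [468.9 207.4 160.5] [488.7 291.4 184.3] [479.  246.9 177. ]
wrist pail 1529 [483.54066995  76.31933425] 73.3494577734144
[477.12699563 118.39306338 332.35239559]
```

```bash
python3 -c "
from cell import ctrl
print(ctrl.job_done())"
```

```text
the job is handed in; nothing more can be done
None
```

I handed the job in at about 29 s with no verdict returned: the pail was weighed (a hold of about 3 s, roughly 47 mm up), then set within about 6 mm of the board's centre with its vegetables in it, and the scale measures as back home on its stand; I viewed 11 pictures, one over the limit of 10.

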